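# Slide a steel test coupon under the spring clip of a marking fixture

## Robot

A 6-joint arm with a two-finger parallel gripper is mounted at the origin on a cart in front of the work surface, level with it; the furniture and walls round the work are solid. World frame = base frame: x ahead of the robot, y to its left, z up, the work surface at z = 0. Lengths are in mm, angles in rad, forces in N, time in s.
With the tool pointing down it reaches from about 325 to 925 mm from the base axis. Payload 3.1 kg.
Tool frame: the origin (TCP) lies between the finger pads; the fingertips stand 8 mm ahead of it and the grasp point (between the pads) lies 11 mm behind it; x points along the fingers, y is the direction in which the jaws open and shut, and the axes are right-handed (so a half turn about x gives the same grasp; the last joint's range is limited). The gripper opens to 85 mm and grips with 20 to 120 N. Pads are 22 mm wide; open, the fingers measure 114 mm over their backs; the gripper's body (76 mm by 85 mm) begins 54 mm behind the grasp point. The pads swing forward as they close: fully open they stand 13 mm farther back than shut.
Start: joints at [1.029, 0.217, 1.613, -0, 1.311, -0.112], TCP at [260.414, 568.176, 239.3] pointing down, gripper open.
Joint ranges: [-2.75, 2.75], [-0.78, 2.1], [0.31, 2.55], [-1.13, 4.27], [0.13, 2.63], [-2.58, 2.58]. Speed limits (rad/s): [2.79, 2.79, 3.14, 3.14, 3.14, 3.14].

## Interface

Orientations are given as a unit quaternion [w, x, y, z].
In Python, from station import monitor, cams, job, finder gives the robot as it stands. The module is installed in compiled form; this text tells all that it offers.
- The arm moves only by the shell command python3 -m handwheel 'ROWS' [OPENING] [FORCE]. ROWS is JSON, a list of rows, each a list of 6 numbers: the shift along the tool's x, y, z normalised to -1 to 1, where 1 is 4 cm, then the turn, a rotation vector about the tool's x, y, z normalised to -1 to 1, where 1 is 6 degrees. A call has exactly 5 rows; each row shifts and turns the commanded pose from where the row before left it, along the tool's axes as they then stand; what a row does not reach is not made up. A row lasts 1/12 s, in which the tool goes at most 41.7 mm and 7.16 degrees, less where a joint would pass 70% of its speed; a pose out of reach is approached as far as the arm can. A call with a number of a shift or a turn outside -1 to 1 is refused whole. A call with a gripper value outside its range is refused whole. OPENING is the opening, from -1 (shut) to 1 (fully open), set as the call begins (- or left out, the last holds). The fingers move at their own pace and stop on an object; FORCE is the grip in N (left out, the last holds). Time passes only in rows, so rows that do not move let the fingers close, or fill a call up. It gives the time, the measured TCP pose, the force and the opening at its end, in the units of the state.
- monitor.state(): the state, without advancing time (a new reading comes with each control period).
- cams.capture(name): name is "side" or "top" or "wrist"; returns the picture (384x512x3 uint8, red, green, blue); there is no depth.
- cams.calibration(name): a dict with "camera_matrix" (3x3 intrinsics, pixels), "cam_to_world" (4x4, takes a point from camera to world coordinates); the wrist camera has in their place "mount" (4x4, takes a point from camera to tool coordinates, whose origin is the TCP and whose axes are the tool frame's). Camera axes: x right, y up, looking along -z (the intrinsics and any distortion apply to the point x, -y, -z); pixel columns grow to the right and rows downward; lengths in mm; the calibration is good to about 2 mm. A picture is of the moment at which its call begins: read the wrist's pose just before it. calibration takes no time and is no camera call.
- job.finish_job(): hands the job in, once; it reports no verdict.
Trained networks look in the newest picture that a camera, given by its name, has taken for a name from the list of things; names that differ only in an ending like _2 or _b are one class to them, and where a whole thing is asked for, a point or a joint stands for the part that bears it (a point fixed in the world has none). Each returns a list of dicts, best first, with "confidence" (0 to 1); they miss things now and then, are a little off and sometimes report something else, mostly with a low value. They report only what shows in the picture. A call takes as long as a camera call.
- finder.cut_out(thing, camera): "mask" (384x512 bool, what is visible of it) and "bbox" ([left, top, right, bottom] in pixels, round what is visible of it).
The state is a dict: "time_s": time; "joint_positions": joint angles; "dq": joint speeds; "tau": joint torques, N m; "position": TCP position; "tool_rot": TCP orientation; "wrist_force": force on the tool from outside, world axes, zero at the start; "wrist_torque": the same for the moment, N m; "finger_gap": opening from 0.0 (shut) to 1.0 (fully open).
Only numpy, scipy, OpenCV 4.12 (cv2) and the standard library are available. Lean on these libraries where they do the work, as an engineer would, in place of code of your own. Each camera call takes 0.05 s, during which the arm holds its last target.

## Task

Load the flat steel coupon into the marking fixture without grasping or lifting anything: with one fingertip press the spring clip's thumb plate down and hold it, and while it is held open push the coupon with the other fingertip along the channel, under the raised clip foot, until it is fully home against the end stop. Only then let go of the clip, so that its foot springs back onto the coupon and clamps it. Leave the things standing around where they are.

Things in the scene. Friction and masses are not known exactly. Their poses are not given: they have to be found in the camera images.
- fixture: Marking fixture, fixed: base plate 180x140x8 mm (x -105..75, y -104..36), on it a raised deck, top 20 mm over the table. Origin: on the table, under the channel's centre line. +x: along the channel to the end stop (push direction), +y left, z up. Channel: y -25.5..25.5 mm, deck from x -95, open at -x, between rails 6 mm wide, 6 mm high. Stop face at x 55, its top 33 mm over the table.
- stop (a point): Point on the deck at the foot of the end stop's face, mid channel: x 55, y 0, z 20 mm in the fixture's frame.
- clip (a joint): Angle (rad) of the spring clip, a dark steel seesaw: 0 closed (foot 1.5 mm over the bare deck, coupon blocked), grows as the thumb plate is pressed, limit 0.42. 0.215: foot rests on the coupon; from 0.25 the coupon passes, at 0.32 with 4 mm to spare. Springs back; 36 mm from the hinge it takes 2.5 N at first, 5.5 N at 0.32. Hinge along x at y -44, z 23 mm (fixture frame); knuckles to 29 mm high.
- thumb_plate (a point): Top centre of the clip's thumb plate (fixture frame x -42.5, y -78 mm). Plate: 105 mm along x (x -95..10), 7 to 54 mm from the hinge. Closed, it slopes up outwards by 0.32 rad, centre 34 mm over the table; pressed to 0.32 rad it is level, top 23 mm over the table = 3 mm over the deck, 7 mm below the coupon's top. A fingertip may slide along it in x while pressing.
- clip_foot (a point): Lowest point of the clip's foot, 40 mm from the hinge, over the channel (fixture frame x 19, y -4 mm). Foot: 22 mm along x (x 8..30), 6 mm thick, on an arm that crosses the rail, its top 39 mm over the table when closed; it rises as the thumb plate is pressed.
- coupon: Flat steel plate 60x48x10 mm (x, y, z) with four 6 mm holes near the corners, 0.2 kg, lying in the channel on the deck, short of the clip. Origin: centre of its underside, axes as the fixture's. Fully home: origin at x 25 mm in the fixture's frame; it starts 60 to 75 mm short of that, 1.5 mm play to each rail.
- t_bolt_standing: Bystander: dark T-slot bolt standing upright, 34 x 30 x 66 mm, left of the fixture. Origin: centre of its underside.
- collet: Bystander: steel spring collet standing, 33 mm diameter, 42 mm high, behind the fixture. Origin: centre of its underside.
- t_bolt_lying: Bystander: dark T-slot bolt lying, 34 x 66 x 30 mm, at the right front. Origin: centre of its underside.
- insert_box: Bystander: small plastic insert box, 32 x 55 x 23 mm, at the right front. Origin: centre of its underside.
- tape_roll: Bystander: roll of tape lying flat, 74 mm diameter, 19 mm high, at the left front. Origin: centre of its underside.
- driver: Bystander: screwdriver with a grey handle, 163 mm long, 28 mm high, along the left edge. Origin: centre of its underside.
- oiler: Bystander: squeeze oiler bottle, 57 mm diameter, 151 mm high, at the far left. Origin: centre of its underside.

How it is judged:
By the outcome, as a careful person would: the job done as asked, in the order asked, and still so for the second after the job is handed in, with the robot touching nothing.
It also fails if it takes over 42 s, if anything falls off the work surface, if the arm or the gripper's body presses on something with over 40 N, if the wrist force passes 120 N, or if a joint passes its speed limit or range.

## Working session

There is one attempt and no reset: what is moved stays moved. The work goes in short steps, Python scripts to look and compute and a shell command to move; the robot and the scene stay as the last step left them, time stands still between calls to the robot, and variables do not carry over. Pictures are saved under pics/ and viewed, and the job is handed in when it is done.

```bash
ls; mkdir -p pics
python3 - <<'E'
from station import monitor,cams,job,finder
import cv2,numpy as np
print(monitor.state())
for n in ("side","top"):
    im=cams.capture(n); cv2.imwrite(f"pics/{n}0.png",im[:,:,::-1])
    print(n,cams.calibration(n))
    for t in ("fixture","coupon","clip"):
        r=finder.cut_out(t,n)
        print(t,[(round(d["confidence"],2),d["bbox"]) for d in r][:2])
print(cams.calibration("wrist"))
E
```

```text
pics
{'time_s': 0.0, 'joint_positions': array([ 1.02881886e+00,  2.17740679e-01,  1.61495821e+00, -6.04674770e-06,
        1.31127892e+00, -1.12217423e-01]), 'dq': array([-0.00127682,  0.00235864, -0.00013835, -0.00093706, -0.00011967,
       -0.00049141]), 'tau': array([ 1.14558788e-04, -3.96837580e+01, -3.03855228e+01, -9.78313597e-05,
        9.70517343e-03,  3.54269254e-06]), 'position': array([259.98261554, 567.47813082, 237.96402901]), 'tool_rot': array([ 0.69057537,  0.14997665,  0.69111334, -0.15157511]), 'wrist_force': array([-0.55497952, -0.41053563,  0.22272884]), 'wrist_torque': array([ 0.01139408, -0.00206273,  0.04385232]), 'finger_gap': 1.001453207426135}
side {'camera_matrix': array([[368.00516321,   0.        , 257.83048209],
       [  0.        , 368.00516321, 192.01958982],
       [  0.        ,   0.        ,   1.        ]]), 'cam_to_world': array([[ 9.63134684e-01,  1.18385685e-01, -2.41570714e-01,
         2.89792557e+02],
       [-2.68181573e-01,  4.93345478e-01, -8.27459294e-01,
        -8.26848303e+02],
       [ 2.12184839e-02,  8.61739560e-01,  5.06907000e-01
[... 710 characters left out ...]
0000000e+00,
         1.00000000e+00]])}
fixture [(0.38, [189.3, 179.0, 206.2, 191.7])]
coupon [(0.7, [212.6, 195.2, 233.8, 219.7])]
clip [(0.85, [220.2, 177.6, 265.4, 227.2])]
{'camera_matrix': array([[330.23707514,   0.        , 256.92335523],
       [  0.        , 330.23707514, 188.34008373],
       [  0.        ,   0.        ,   1.        ]]), 'mount': array([[ 6.28459405e-04,  3.22064071e-01, -9.46717666e-01,
        -1.34981906e+02],
       [ 9.99999759e-01, -4.81966725e-04,  4.99869290e-04,
        -4.19389269e-01],
       [-2.95296475e-04, -9.46717752e-01, -3.22064297e-01,
        -8.34720316e+01],
       [ 0.00000000e+00,  0.00000000e+00,  0.00000000e+00,
         1.00000000e+00]])}
```

Run:
```python
import cv2
a=cv2.imread("pics/top0.png");cv2.imwrite("pics/top0c.png",cv2.resize(a[120:280,140:340],None,fx=4,fy=4,interpolation=cv2.INTER_CUBIC)[:600])
a=cv2.imread("pics/side0.png");cv2.imwrite("pics/side0c.png",cv2.resize(a[140:260,180:340],None,fx=5,fy=5,interpolation=cv2.INTER_CUBIC))
```

```text
(no output)
```

View pics/top0.png

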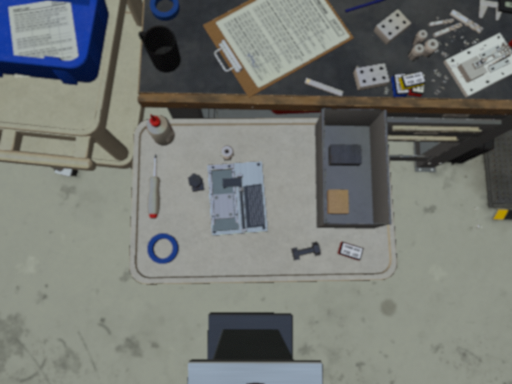

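View pics/top0c.png

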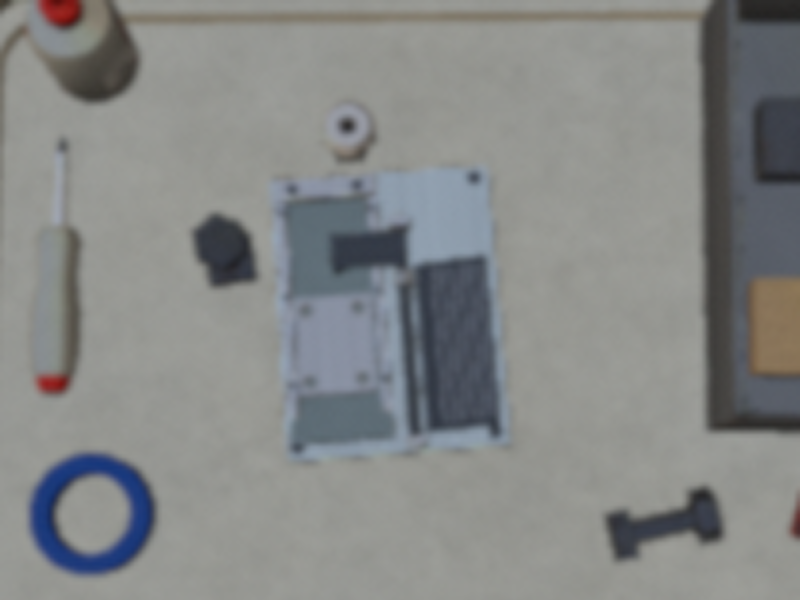

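View pics/side0c.png

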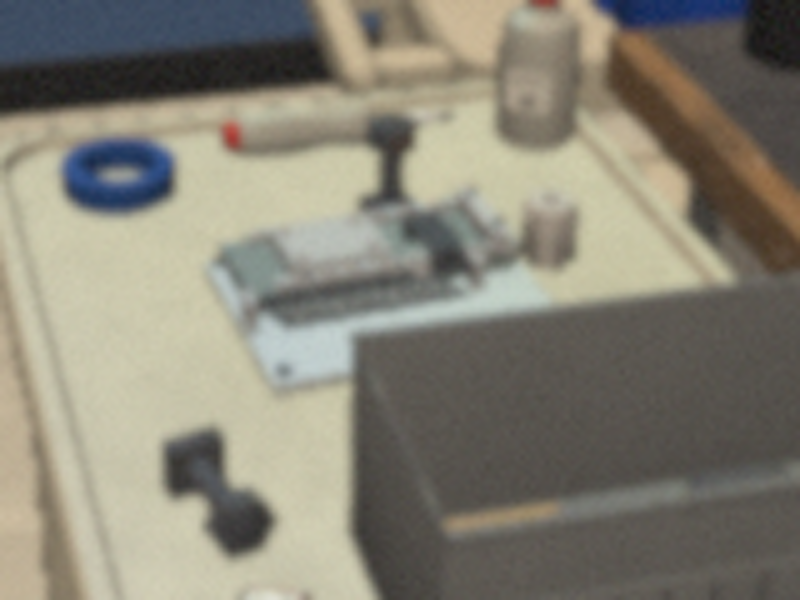

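View pics/side0.png

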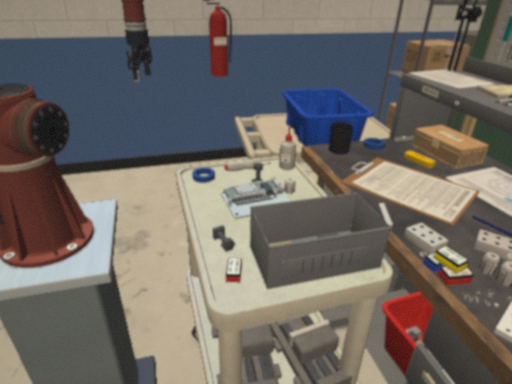

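```bash
cat > h.py <<'E'
import numpy as np,cv2
from scipy.optimize import least_squares
from scipy.spatial.transform import Rotation as R
def qR(q): return R.from_quat([q[1],q[2],q[3],q[0]]).as_matrix()
def camT(cams,name,st=None):
    c=cams.calibration(name)
    if name!="wrist": return c["camera_matrix"],np.array(c["cam_to_world"])
    T=np.eye(4);T[:3,:3]=qR(st["tool_rot"]);T[:3,3]=st["position"]
    return c["camera_matrix"],T@c["mount"]
def proj(K,T,P):
    p=(np.asarray(P,float)-T[:3,3])@T[:3,:3]
    return np.c_[K[0,0]*p[:,0]/-p[:,2]+K[0,2], K[1,1]*-p[:,1]/-p[:,2]+K[1,2]]
def fix2w(s,P):
    P=np.asarray(P,float);c,n=np.cos(s[2]),np.sin(s[2])
    return np.c_[s[0]+c*P[:,0]-n*P[:,1],s[1]+n*P[:,0]+c*P[:,1],P[:,2]]
def w2fix(s,p):
    c,n=np.cos(s[2]),np.sin(s[2]);d=np.asarray(p)-[s[0],s[1],0]
    return np.array([c*d[0]+n*d[1],-n*d[0]+c*d[1],d[2]])
def fit(K,T,P,uv,s0):
    f=lambda s:(proj(K,T,fix2w([s[0],s[1],s[2]],P))-uv).ravel()
    r=least_squares(f,s0,x_scale=[10,10,.1],loss='soft_l1'); return r.x,f(r.x).reshape(-1,2)
E
python3 - <<'E'
from h import *
from station import cams,monitor
K,T=camT(cams,"top")
P=[(75,36,8),(75,-104,8),(-105,-104,8),(-105,36,8)]
uv=np.array([(275,180),(490,168),(510,440),(290,460)])/4+[140,120]
s,r=fit(K,T,P,uv,[450,100,0]);print(s,r)
print(fix2w(s,[(-42.5,-78,34),(-95,0,20),(55,0,20)]))
E
```

```text
[5.54356102e+02 8.27360224e+01 8.43677134e-02] [[-0.79550479 -0.58747752]
 [ 0.44642858 -1.13739923]
 [ 1.0234008   1.31882922]
 [-0.56048411  0.39140021]]
[[518.58014551   1.43208064  34.        ]
 [459.69400223  74.73059448  20.        ]
 [609.16047548  87.37074378  20.        ]]
```

```bash
cat >> h.py <<'E'
def delta(st,s,pf,flip=None):
    """shift in tool frame (mm) and rotvec(deg) tool axes to reach TCP at fixture point pf, tool down aligned"""
    Rt=qR(st["tool_rot"]); c,n=np.cos(s[2]),np.sin(s[2]); X=np.array([c,n,0]);Z=np.array([0,0,1.]);Y=np.cross(Z,X)
    best=None
    for sg in (1,-1):
        tx=-Z; ty=sg*Y; tz=np.cross(tx,ty); G=np.c_[tx,ty,tz]
        rv=R.from_matrix(Rt.T@G).as_rotvec()
        if best is None or np.linalg.norm(rv)<np.linalg.norm(best[0]): best=(rv,sg,G)
    d=fix2w(s,[pf])[0]-st["position"]
    return Rt.T@d, best[2].T@d, np.degrees(best[0]), best[1]
E
python3 - <<'E'
from h import *
from station import monitor
st=monitor.state();s=[554.4,82.7,.084]
print(qR(st["tool_rot"]).round(3))
for pf in ((-130,-40,200),(-96,-40,120)):
    a,b,rv,sg=delta(st,s,pf);print(a.round(1),b.round(1),rv.round(2),sg, fix2w(s,[pf]))
E
```

```text
[[-0.     0.417  0.909]
 [-0.     0.909 -0.417]
 [-1.    -0.    -0.   ]]
[  39.2 -417.4  376. ] [  39.1 -548.3  122.3] [-2.944e+01 -1.000e-02  2.000e-02] 1 [[428.21442042  31.93387443 200.        ]]
[ 119.2 -400.7  405.6] [ 119.1 -548.3  156.3] [-2.944e+01 -1.000e-02  2.000e-02] 1 [[462.09453893  34.78651696 120.        ]]
```

```bash
python3 -m handwheel '[[0.1,-0.7,0.65,0,0,0],[0.1,-0.7,0.65,0,0,0],[0.1,-0.7,0.65,0,0,0],[0.1,-0.7,0.65,0,0,0],[0.1,-0.7,0.65,0,0,0]]' 0.53 && python3 -m handwheel '[[0.1,-0.7,0.65,0,0,0],[0.1,-0.7,0.65,0,0,0],[0.1,-0.7,0.65,0,0,0],[0.1,-0.7,0.65,0,0,0],[0.1,-0.7,0.65,0,0,0]]' && python3 -m handwheel '[[0,-0.7,0.6,-0.98,0,0],[0,-0.7,0.6,-0.98,0,0],[0,-0.7,0.6,-0.98,0,0],[0,-0.7,0.6,-0.98,0,0],[0,-0.7,0.6,-0.98,0,0]]'
python3 - <<'E'
from h import *
from station import monitor,cams,finder
st=monitor.state();s=[554.4,82.7,.084]
im=cams.capture("wrist");cv2.imwrite("pics/w1.png",cv2.resize(im[:,:,::-1],(800,600)))
np.save("pics/w1.npy",st["tool_rot"]);np.save("pics/w1p.npy",st["position"])
for t in ("coupon","clip","fixture"):
    for d in finder.cut_out(t,"wrist")[:2]: print(t,d["confidence"],d["bbox"])
print(st["time_s"],st["position"],st["finger_gap"],st["wrist_force"])
for pf in ((-130,-40,200),(-96,-40,120)):
    a,b,rv,sg=delta(st,s,pf);print(a.round(1),b.round(1),rv.round(2),sg)
E
```

```text
time_s: 0.82
position: [320.4, 385.2, 219.2]
tool_rot: [0.691, 0.151, 0.691, -0.15]
wrist_force: [0.9, -0.2, -0.1]
finger_gap: 0.769
time_s: 1.23
position: [380.4, 203.7, 199.5]
tool_rot: [0.691, 0.151, 0.69, -0.15]
wrist_force: [0.8, -0.1, 0.7]
finger_gap: 0.765
time_s: 1.65
position: [463.7, 43.9, 199.6]
tool_rot: [0.707, -0.028, 0.706, 0.028]
wrist_force: [0.5, -0.1, -0.7]
finger_gap: 0.764
coupon 0.64 [269.9, 194.9, 314.7, 249.5]
coupon 0.18 [189.2, 164.5, 290.7, 287.9]
clip 0.78 [190.4, 165.5, 290.5, 286.3]
clip 0.34 [270.2, 192.9, 316.3, 251.1]
fixture 0.82 [188.1, 149.1, 323.7, 308.4]
fixture 0.61 [388.3, 365.8, 415.6, 382.8]
1.65 [463.67907294  43.86154094 199.60193953] 0.7639610462492364 [ 0.47702742 -0.10509847 -0.72404006]
[ -0.4  -9.  -36.3] [ -0.4  -8.9 -36.3] [-0.21  0.04  0.01] 1
[79.6 -8.9 -2.4] [79.6 -8.9 -2.3] [-0.21  0.04  0.01] 1
```

View pics/w1.png

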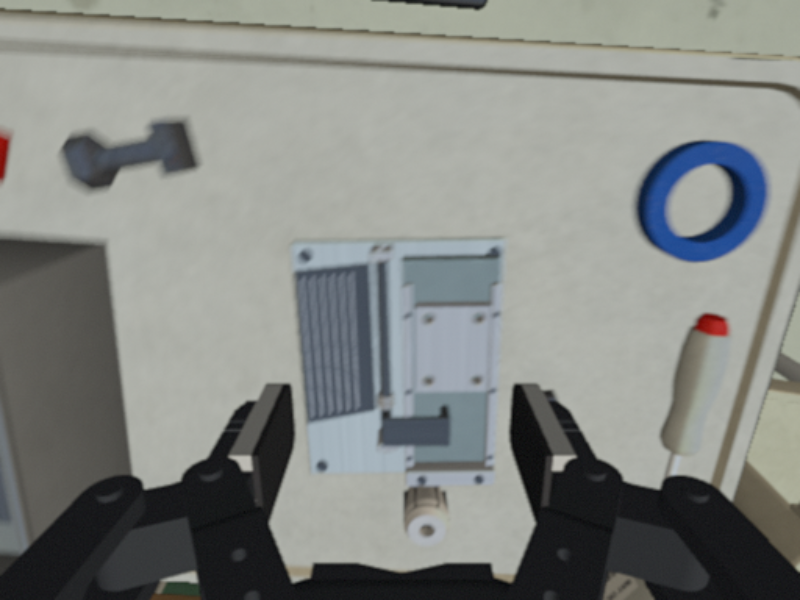

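Run:
```python
from h import *
from station import cams
a=cv2.imread("pics/w1.png")
im=cv2.resize(a[225:500,280:520],None,fx=3,fy=3)[:600]; 
st=dict(tool_rot=np.load("pics/w1.npy"),position=np.load("pics/w1p.npy"))
K,T=camT(cams,"wrist",st)
P=[(-105,-104,8),(-105,36,8),(75,-104,8),(-95,-96.5,40),(10,-96.5,40)]
uv=np.array([(293,240),(506,237),(310,473),(295,272),(309,420)])/1.5625
s,r=fit(K,T,P[:3],uv[:3],[554,83,.084]);print(s,r.round(1), (proj(K,T,fix2w(s,P))-uv).round(1))
s2,r=fit(K,T,P,uv,[554,83,.084]);print(s2,r.round(1))
s=s2
def inv(uv,z):
    f=lambda q:(proj(K,T,fix2w(s,[(q[0],q[1],z)]))-uv).ravel()
    return least_squares(f,[0,0],x_scale=10).x
for u in ((414,304),(492,306),(414,391),(491,391)): print(inv(np.array(u)/1.5625,30).round(1))
for u in ((450,257),): print('deck rear',inv(np.array(u)/1.5625,20).round(1))
for u in ((450,467),): print('stop',inv(np.array(u)/1.5625,33).round(1))
b=a.copy()
Q=P+[(-95,0,20),(55,-25,33),(55,25,33),(55,25,20),(-95,25.5,26),(55,25.5,26)]
for p in proj(K,T,fix2w(s,Q))*1.5625: cv2.circle(b,tuple(int(v) for v in p.round()),2,(0,0,255),-1)
cv2.imwrite("pics/w1o.png",cv2.resize(b[225:500,280:520],None,fx=2.15,fy=2.15,interpolation=cv2.INTER_CUBIC))
```

```text
[5.54826807e+02 8.48612072e+01 9.37321830e-02] [[-1.5  0. ]
 [ 1.1  0.2]
 [ 0.1 -0.1]] [[-1.5  0. ]
 [ 1.1  0.2]
 [ 0.1 -0.1]
 [-0.9 -2.3]
 [-1.6  1.2]]
[5.54845927e+02 8.56277412e+01 9.45118343e-02] [[-0.8  0.2]
 [ 1.8  0.2]
 [ 0.8  0. ]
 [-0.1 -2.1]
 [-0.9  1.3]]
[-68.1 -25.8]
[-66.1  23.2]
[ -6.5 -26.1]
[-5.8 25.1]
deck rear [-95.6  -2.7]
stop [51.9 -1.5]
```

View pics/w1o.png

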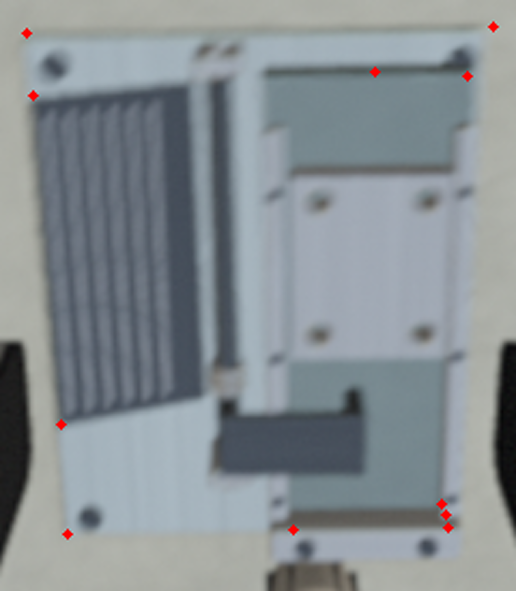

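```bash
sed -i 's/^def delta/S=[554.8,85.2,.094]\ndef delta/' h.py
python3 - <<'E'
from h import *
from station import monitor
st=monitor.state()
for pf in ((-86,-40,80),(-86,-40,42)):
    a,b,rv,sg=delta(st,S,pf);print(a.round(1),b.round(1),rv.round(2),sg)
E
```

```text
[119.4  -8.5   8.6] [119.4  -8.6   8.4] [-1.22 -0.02 -0.03] 1
[157.4  -8.5   8.6] [157.4  -8.6   8.4] [-1.22 -0.02 -0.03] 1
```

```bash
python3 -m handwheel '[[0.6,-0.04,0.04,-0.17,0,0],[0.6,-0.04,0.04,0,0,0],[0.6,-0.05,0.05,0,0,0],[0.6,-0.04,0.04,0,0,0],[0.6,-0.04,0.04,0,0,0]]' && python3 -m handwheel '[[0,0,0,0,0,0],[0,0,0,0,0,0],[0,0,0,0,0,0],[0,0,0,0,0,0],[0,0,0,0,0,0]]'
cat > look.py <<'E'
from h import *
from station import monitor,cams
import sys
n=sys.argv[1]; cam=sys.argv[2] if len(sys.argv)>2 else "wrist"
st=monitor.state()
im=cams.capture(cam)
cv2.imwrite(f"pics/{n}.png",cv2.resize(im[:,:,::-1],(800,600),interpolation=cv2.INTER_CUBIC))
np.savez(f"pics/{n}.npz",tool_rot=st["tool_rot"],position=st["position"])
print(st["time_s"],st["position"].round(1),round(st["finger_gap"],3),st["wrist_force"].round(2),st["wrist_torque"].round(2))
print("tcp in fixture",w2fix(S,st["position"]).round(1),"rv",delta(st,S,(0,0,0))[2].round(2))
E
python3 look.py w2
```

```text
time_s: 2.27
position: [471.8, 39.7, 78.4]
tool_rot: [0.706, -0.033, 0.706, 0.034]
wrist_force: [0.2, 0.6, -0.5]
finger_gap: 0.763
time_s: 2.68
position: [474.1, 38.5, 81.3]
tool_rot: [0.708, -0.033, 0.705, 0.033]
wrist_force: [-0.4, 0.6, -0.1]
finger_gap: 0.761
2.6833 [474.1  38.5  81.3] 0.761 [-0.4   0.55 -0.1 ] [ 0.01 -0.01  0.  ]
tcp in fixture [-84.8 -38.9  81.3] rv [0.02 0.21 0.03]
```

View pics/w2.png

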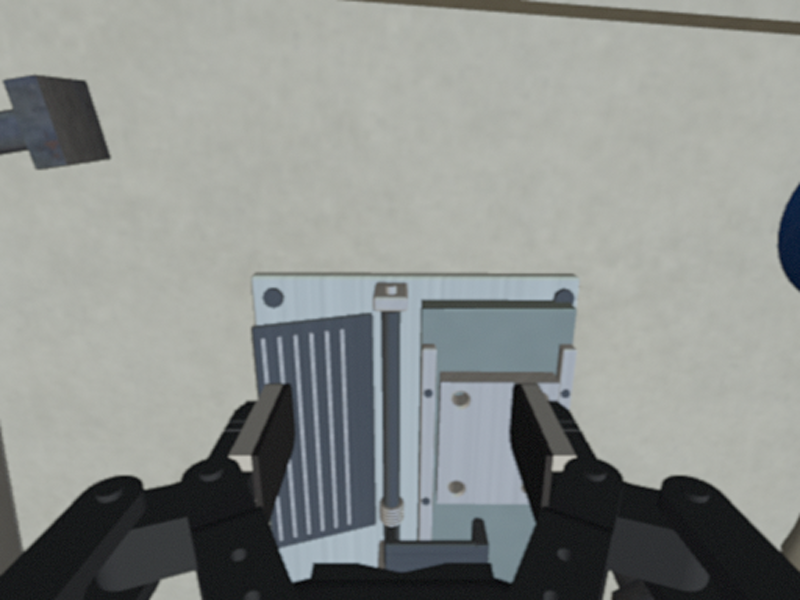

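Run:
```python
from h import *
from station import cams
st=dict(np.load("pics/w2.npz"))
K,T=camT(cams,"wrist",st)
c=cams.calibration("wrist")
P=[(-105,-104,8),(-105,36,8),(-95,0,20)]
uv=np.array([(253,273),(578,274),(500,307)])/1.5625
def f(s):
    r=proj(K,T,fix2w(s,P))-uv; r[2,0]=0; return r.ravel()
q=least_squares(f,S,x_scale=[10,10,.1]);print(q.x,f(q.x).round(1))
s=q.x
def inv(uv,z):
    g=lambda q:(proj(K,T,fix2w(s,[(q[0],q[1],z)]))-np.array(uv)/1.5625).ravel()
    return least_squares(g,[0,0],x_scale=10).x.round(1)
print('coupon rear',inv((441,382),30),inv((520,382),30)); print('rails',inv((422,347),26),inv((574,347),26),inv((437,347),26),inv((560,347),26)); print('deck',inv((421,307),20),inv((575,307),20))
M=np.array(c["mount"])
for dx in (8,4,0,-4):
    pts=[(dx,y,z) for y in (-32.5,-47) for z in (-11,11)]
    print(dx,(proj(K,M,pts)*1.5625).round(0).tolist())
a=cv2.imread("pics/w2.png");cv2.imwrite("pics/w2c.png",cv2.resize(a[360:540,180:620],None,fx=1.8,fy=1.8))
```

```text
[5.53565709e+02 8.54906524e+01 9.09289871e-02] [-2.5  0.3  2.5  0.5  0.  -0.2]
coupon rear [-66.1 -23.7] [-66.2   8.2]
rails [-79.7 -31.5] [-80.   29.8] [-79.8 -25.5] [-80.   24.1]
deck [-94.7 -31.9] [-95.   30.4]
8 [[296.0, 368.0], [301.0, 430.0], [249.0, 368.0], [256.0, 430.0]]
4 [[294.0, 374.0], [298.0, 437.0], [245.0, 374.0], [252.0, 437.0]]
0 [[291.0, 381.0], [296.0, 445.0], [242.0, 381.0], [249.0, 445.0]]
-4 [[288.0, 387.0], [293.0, 453.0], [237.0, 387.0], [245.0, 453.0]]
```

View pics/w2c.png

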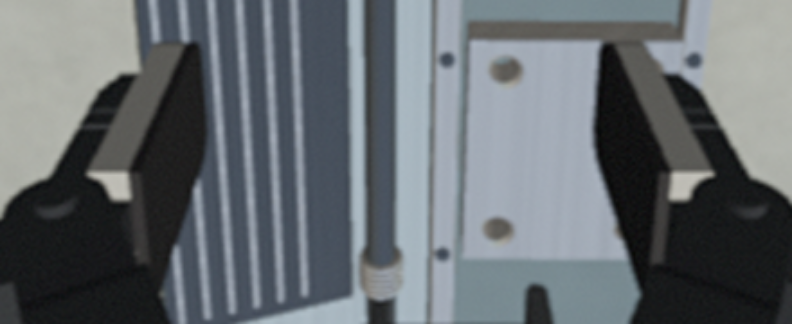

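```bash
sed -i 's/^S=.*/S=[554.2,85.3,.092]/' h.py; python3 -m handwheel '[[0.3,0,0,0,0,0],[0.3,0,0,0,0,0],[0.3,0,0,0,0,0],[0,0,0,0,0,0],[0,0,0,0,0,0]]' && python3 look.py w3; python3 look.py s3 side
```

```text
time_s: 3.15
position: [472.4, 38.2, 43.5]
tool_rot: [0.706, -0.033, 0.707, 0.033]
wrist_force: [0.0, 0.2, -0.3]
finger_gap: 0.767
3.15 [472.4  38.2  43.5] 0.767 [ 0.04  0.25 -0.32] [0.   0.01 0.03]
tcp in fixture [-85.8 -39.4  43.5] rv [ 0.1  -0.03 -0.01]
3.2 [473.1  38.2  44. ] 0.765 [ 0.08 -0.13  0.39] [-0.03 -0.05 -0.  ]
tcp in fixture [-85.1 -39.5  44. ] rv [0.1  0.05 0.01]
```

View pics/w3.png

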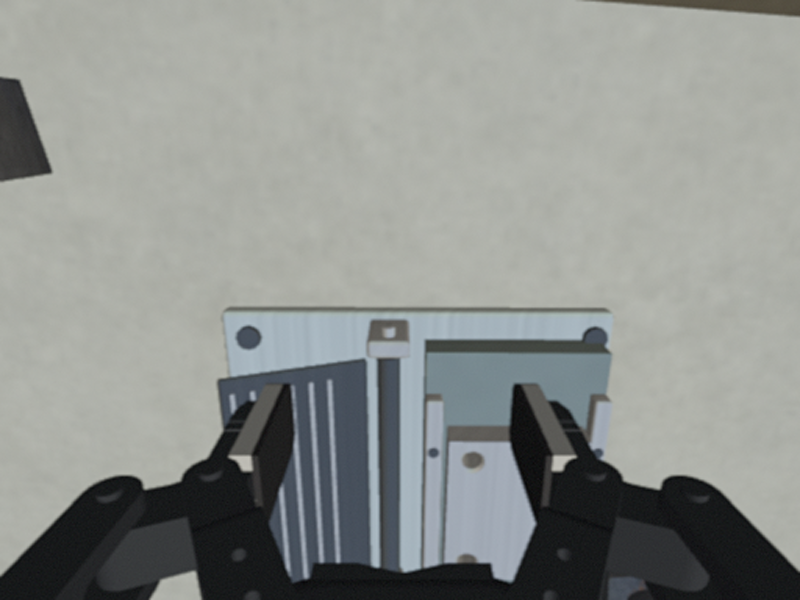

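View pics/s3.png

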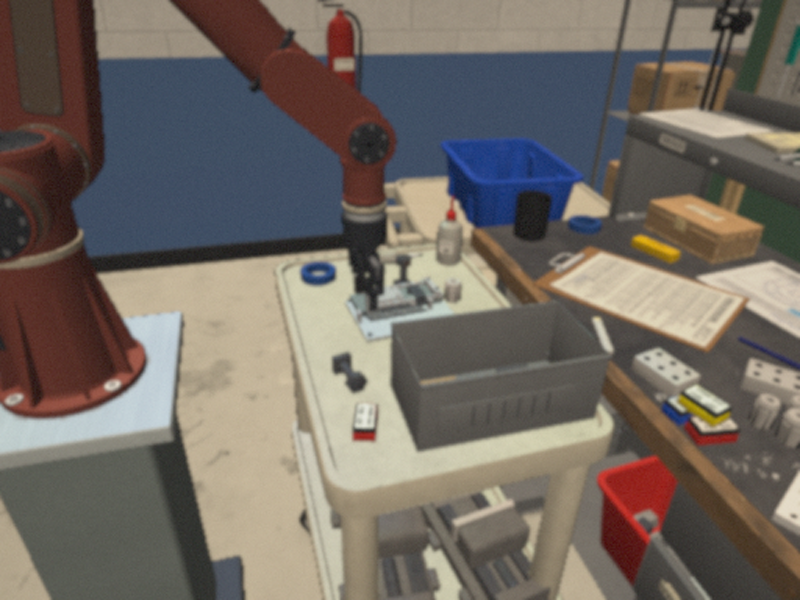

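Run:
```python
from h import *
from station import cams
st=dict(np.load("pics/w3.npz"))
K,T=camT(cams,"wrist",st)
P=[(-105,-104,8),(-105,36,8),(-95,0,20)]
uv=np.array([(223,310),(612,311),(500,352)])/1.5625
def f(s):
    r=proj(K,T,fix2w(s,P))-uv; r[2,0]=0; return r.ravel()
q=least_squares(f,S,x_scale=[10,10,.1]);print(q.x,f(q.x).round(1))
s=S
def inv(uv,z):
    g=lambda q:(proj(K,T,fix2w(s,[(q[0],q[1],z)]))-np.array(uv)/1.5625).ravel()
    return least_squares(g,[0,0],x_scale=10).x.round(1)
print('coupon rear',inv((448,440),30),inv((510,440),30)); print('rails',inv((427,396),26),inv((610,396),26)); print('deck',inv((424,352),20),inv((610,352),20))
print(w2fix(s,st["position"]))
```

```text
[5.54055500e+02 8.52722121e+01 9.09264834e-02] [-2.5  0.3  2.5  0.5  0.  -0.2]
coupon rear [-67.2 -23.8] [-67.3  -3. ]
rails [-81.6 -31. ] [-81.8  30.2]
deck [-95.  -31.9] [-95.1  30.8]
[-85.75736143 -39.37335762  43.49004299]
```

```bash
for i in 1; do python3 -m handwheel '[[0.1,0,0,0,0,0],[0.1,0,0,0,0,0],[0,0,0,0,0,0],[0,0,0,0,0,0],[0,0,0,0,0,0]]'; done; python3 -m handwheel '[[0.1,0,0,0,0,0],[0,0,0,0,0,0],[0,0,0,0,0,0],[0,0,0,0,0,0],[0,0,0,0,0,0]]';  python3 -m handwheel '[[0.1,0,0,0,0,0],[0,0,0,0,0,0],[0,0,0,0,0,0],[0,0,0,0,0,0],[0,0,0,0,0,0]]'
```

```text
time_s: 3.67
position: [473.3, 38.3, 35.8]
tool_rot: [0.707, -0.033, 0.706, 0.033]
wrist_force: [1.3, 0.9, 2.5]
finger_gap: 0.763
time_s: 4.08
position: [473.3, 38.0, 31.7]
tool_rot: [0.707, -0.033, 0.706, 0.033]
wrist_force: [1.2, -0.5, 4.8]
finger_gap: 0.763
time_s: 4.5
position: [473.2, 37.9, 27.7]
tool_rot: [0.707, -0.033, 0.706, 0.033]
wrist_force: [0.7, -2.2, 5.6]
finger_gap: 0.766
```

```bash
python3 look.py w4; python3 -c "
import cv2;a=cv2.imread('pics/w4.png');cv2.imwrite('pics/w4c.png',cv2.resize(a[300:600,180:640],None,fx=1.7,fy=1.7))"
```

```text
4.5 [473.2  37.9  27.7] 0.766 [ 0.69 -2.2   5.61] [-0.63 -0.29  0.09]
tcp in fixture [-85.  -39.7  27.7] rv [0.12 0.07 0.04]
```

View pics/w4c.png

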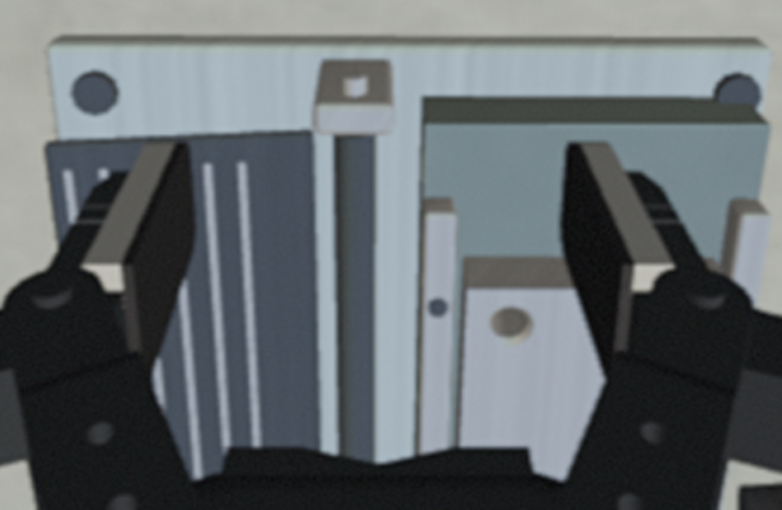

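```bash
cat > ang.py <<'E'
from h import *
from station import cams
def ang(n,outer,inner,b1,b2,deckv,hu):
    """800x600 px"""
    st=dict(np.load(f"pics/{n}.npz"));K,T=camT(cams,"wrist",st)
    P0=[(-105,-104,8),(-105,36,8),(-95,31.5,20)]
    ob=np.array([outer,inner,b1,b2,(0,deckv)])/1.5625
    def f(q):
        s=q[:3];a=.32-q[3]
        P=[(-95,-44-54*np.cos(a),23+54*np.sin(a)),(-95,-44-7*np.cos(a),23+7*np.sin(a))]+P0
        T2=T.copy();T2[2,3]+=q[4]
        r=proj(K,T2,fix2w(s,P))-ob; r[4,0]=0; return np.r_[r.ravel()]
    q=least_squares(f,[*S,.2,0],x_scale=[10,10,.1,.1,3]);print(n,q.x.round(3),f(q.x).reshape(-1,2).round(1).tolist())
    return q.x
E
python3 - <<'E'
from ang import *
c=lambda u,v:(180+u/1.7,300+v/1.7)
ang("w3",(218,379),(365,360),(223,310),(612,311),352,0)
ang("w4",c(47,144),c(312,131),c(50,42),c(770,44),300+122/1.7,0)
E
```

```text
w3 [ 5.55259e+02  8.50610e+01  9.20000e-02 -4.00000e-03  2.65900e+00] [[0.2, 0.0], [1.4, -1.3], [-1.4, 0.8], [-0.4, 0.7], [0.0, -0.1]]
w4 [5.55434e+02 8.54860e+01 9.10000e-02 1.96000e-01 3.10800e+00] [[-0.2, -0.0], [1.6, -0.7], [-1.0, 0.5], [-0.5, 0.7], [0.0, -0.4]]
```

```bash
python3 -m handwheel '[[0.05,0,0,0,0,0],[0.05,0,0,0,0,0],[0,0,0,0,0,0],[0,0,0,0,0,0],[0,0,0,0,0,0]]'; python3 look.py w5; python3 -c "
import cv2;a=cv2.imread('pics/w5.png');cv2.imwrite('pics/w5c.png',cv2.resize(a[300:600,180:640],None,fx=1.7,fy=1.7))"
```

```text
time_s: 4.97
position: [473.3, 37.9, 23.8]
tool_rot: [0.707, -0.034, 0.706, 0.033]
wrist_force: [0.6, -4.0, 6.2]
finger_gap: 0.765
4.9667 [473.3  37.9  23.8] 0.765 [ 0.62 -4.03  6.24] [-0.8  -0.27 -0.02]
tcp in fixture [-85.  -39.8  23.8] rv [0.12 0.06 0.05]
```

View pics/w5c.png

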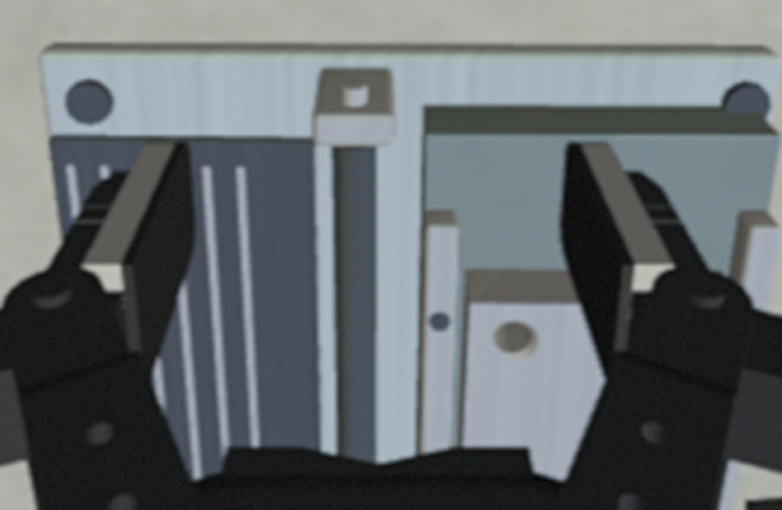

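Run:
```python
from ang import *
c=lambda u,v:(180+u/1.7,300+v/1.7)
ang("w5",c(49,138),c(313,139),c(42,51),c(778,52),300+132/1.7,0)
```

```text
w5 [5.5546e+02 8.5530e+01 9.2000e-02 3.0900e-01 3.1620e+00] [[0.0, 0.1], [0.7, -0.5], [-0.6, 0.2], [-0.2, 0.7], [0.0, -0.5]]
```

```bash
python3 -m handwheel '[[0,0,0.12,0,0,0],[0,0,0.12,0,0,0],[0,0,0.12,0,0,0],[0,0,0.12,0,0,0],[0,0,0.02,0,0,0]]'; python3 look.py w6; python3 -c "
import cv2;a=cv2.imread('pics/w6.png');cv2.imwrite('pics/w6c.png',cv2.resize(a[300:600,180:640],None,fx=1.7,fy=1.7))"
```

```text
time_s: 5.43
position: [487.4, 40.7, 21.7]
tool_rot: [0.702, -0.032, 0.711, 0.034]
wrist_force: [-6.8, -1.9, 8.9]
finger_gap: 0.765
5.4333 [487.4  40.7  21.7] 0.765 [-6.81 -1.88  8.91] [-0.46  1.08 -0.1 ]
tcp in fixture [-70.6 -38.3  21.7] rv [ 0.06 -0.71 -0.13]
```

View pics/w6c.png

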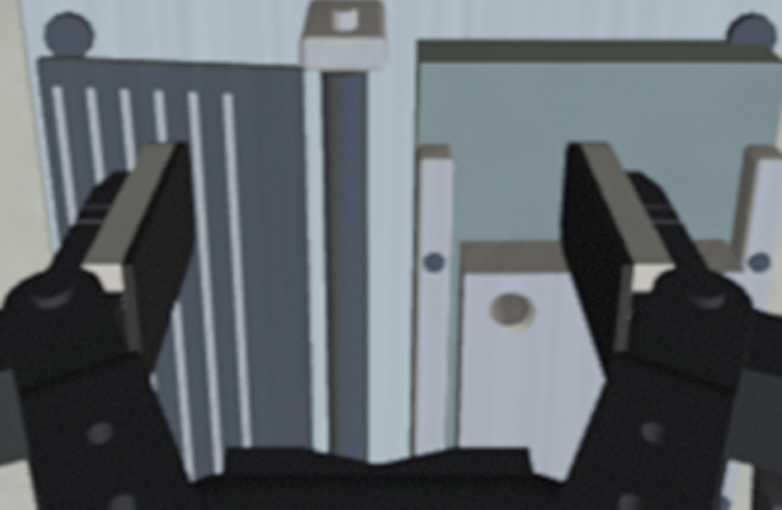

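```bash
python3 -m handwheel '[[0,0,0,0,0,0],[0,0,0,0,0,0],[0,0,0,0,0,0],[0,0,0,0,0,0],[0,0,0,0,0,0]]'; python3 look.py w7; python3 -c "
import cv2;a=cv2.imread('pics/w7.png');cv2.imwrite('pics/w7c.png',cv2.resize(a[300:600,180:640],None,fx=1.7,fy=1.7))"
```

```text
time_s: 5.9
position: [487.4, 40.7, 21.7]
tool_rot: [0.702, -0.032, 0.71, 0.033]
wrist_force: [-5.7, -1.6, 7.6]
finger_gap: 0.768
5.9 [487.4  40.7  21.7] 0.768 [-5.73 -1.56  7.61] [-0.51  0.96 -0.15]
tcp in fixture [-70.6 -38.3  21.7] rv [ 0.06 -0.65 -0.13]
```

View pics/w7c.png

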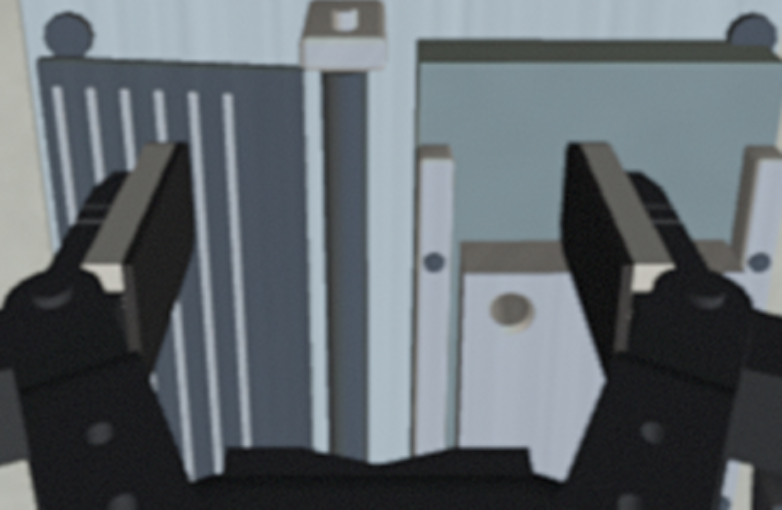

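```bash
cat > chk.py <<'E'
from h import *
from station import cams
def chk(n,outer,inner,deckL,deckR,coup,sc=(180,300,1.7)):
    """crop px; plate rear corners, deck rear top corners, coupon rear top pts. Solve clip angle, cam x,y,z shift given S"""
    st=dict(np.load(f"pics/{n}.npz"));K,T=camT(cams,"wrist",st)
    c=lambda p:np.array([sc[0]+p[0]/sc[2],sc[1]+p[1]/sc[2]])/1.5625
    ob=np.array([c(p) for p in (outer,inner,deckL,deckR)])
    SS=[555.4,85.5,.092]
    def f(q):
        a=.32-q[3]
        P=[(-95,-44-54*np.cos(a),23+54*np.sin(a)),(-95,-44-7*np.cos(a),23+7*np.sin(a)),(-95,-31.5,20),(-95,31.5,20)]
        T2=T.copy();T2[:3,3]+=[q[0],q[1],3.1]
        return np.r_[(proj(K,T2,fix2w(SS,P))-ob).ravel(),q[4]]
    q=least_squares(f,[0,0,0,.3,0],x_scale=[3,3,3,.1,1]).x
    print(n,"shift",q[:2].round(1),"angle",q[3].round(3),f(q)[:-1].reshape(-1,2).round(1).tolist())
    T2=T.copy();T2[:3,3]+=[q[0],q[1],3.1]
    for p in coup:
        g=lambda w:(proj(K,T2,fix2w(SS,[(w[0],w[1],30)]))-c(p)).ravel()
        print("coupon rear top",least_squares(g,[0,0],x_scale=10).x.round(1))
    print("tcp fix",w2fix(SS,st["position"]).round(1))
E
python3 - <<'E'
from chk import *
chk("w5",(49,138),(313,139),(425,132),(778,132),[(466,302),(575,302)])
chk("w7",(38,60),(302,67),(417,62),(782,62),[(460,272),(560,272)])
E
```

```text
w5 shift [-0.2 -0.2] angle 0.311 [[0.4, 0.4], [1.1, -0.1], [-0.0, -0.5], [-1.6, -0.1]]
coupon rear top [-65.8 -24. ]
coupon rear top [-65.8  -4.3]
tcp fix [-86.2 -39.9  23.8]
w7 shift [-0.2 -0.1] angle 0.398 [[-0.3, -0.3], [0.8, 0.2], [0.2, -0.0], [-0.6, 0.1]]
coupon rear top [-59.4 -23.9]
coupon rear top [-59.4  -6.4]
tcp fix [-71.8 -38.4  21.7]
```

```bash
python3 -m handwheel '[[-0.04,0,0.06,0,-0.1,0],[0,0,0.08,0,0,0],[0,0,0.08,0,0,0],[0,0,0.08,0,0,0],[0,0,0,0,0,0]]'; python3 look.py w8; python3 -c "
import cv2;a=cv2.imread('pics/w8.png');cv2.imwrite('pics/w8c.png',cv2.resize(a[300:600,180:640],None,fx=1.7,fy=1.7))"
```

```text
time_s: 6.37
position: [499.3, 42.0, 23.2]
tool_rot: [0.706, -0.032, 0.707, 0.034]
wrist_force: [-4.6, -1.1, 6.7]
finger_gap: 0.762
6.3667 [499.3  42.   23.2] 0.762 [-4.57 -1.14  6.69] [-0.41  0.9  -0.15]
tcp in fixture [-58.6 -38.1  23.2] rv [ 0.05 -0.08 -0.15]
```

View pics/w8c.png

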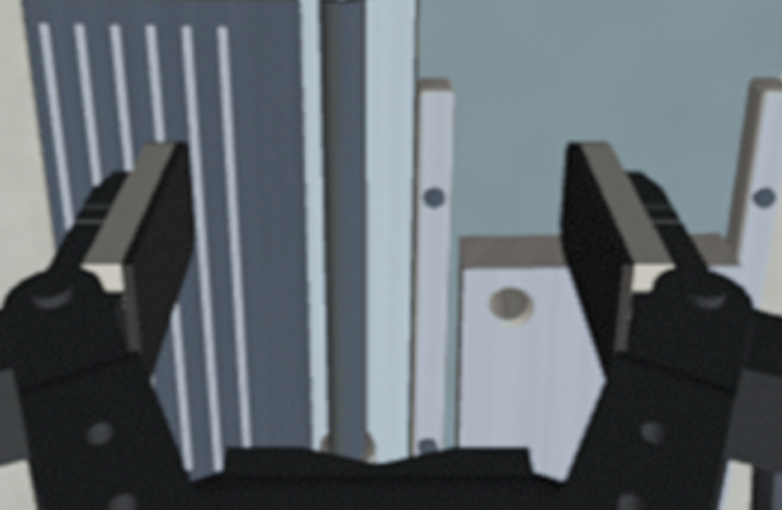

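```bash
python3 -m handwheel '[[0,0,0.1,0,0,0],[0,0,0.1,0,0,0],[0,0,0.1,0,0,0],[0,0,0.1,0,0,0],[0,0,0,0,0,0]]'; python3 look.py w9; python3 look.py t9 top; python3 look.py s9 side; python3 -c "
import cv2;a=cv2.imread('pics/w9.png');cv2.imwrite('pics/w9c.png',cv2.resize(a[300:600,180:640],None,fx=1.7,fy=1.7))
a=cv2.imread('pics/s9.png');cv2.imwrite('pics/s9c.png',cv2.resize(a[220:360,300:500],None,fx=4,fy=4,interpolation=2))"
```

```text
time_s: 6.83
position: [515.6, 43.5, 23.4]
tool_rot: [0.706, -0.032, 0.707, 0.034]
wrist_force: [-5.7, -1.4, 7.2]
finger_gap: 0.768
6.8333 [515.6  43.5  23.4] 0.768 [-5.66 -1.44  7.23] [-0.36  0.79 -0.15]
tcp in fixture [-42.3 -38.1  23.4] rv [ 0.05 -0.05 -0.15]
6.8833 [515.6  43.5  23.4] 0.764 [-4.94 -0.35  7.22] [-0.4   0.83 -0.16]
tcp in fixture [-42.3 -38.1  23.4] rv [ 0.05 -0.03 -0.15]
6.9333 [515.6  43.5  23.5] 0.767 [-5.75 -0.97  6.63] [-0.41  0.83 -0.15]
tcp in fixture [-42.3 -38.1  23.5] rv [ 0.05 -0.02 -0.14]
```

View pics/w9c.png

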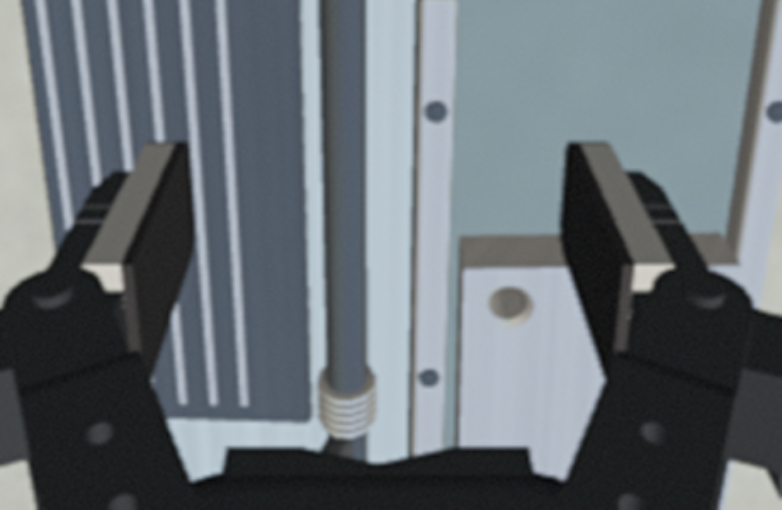

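View pics/s9c.png

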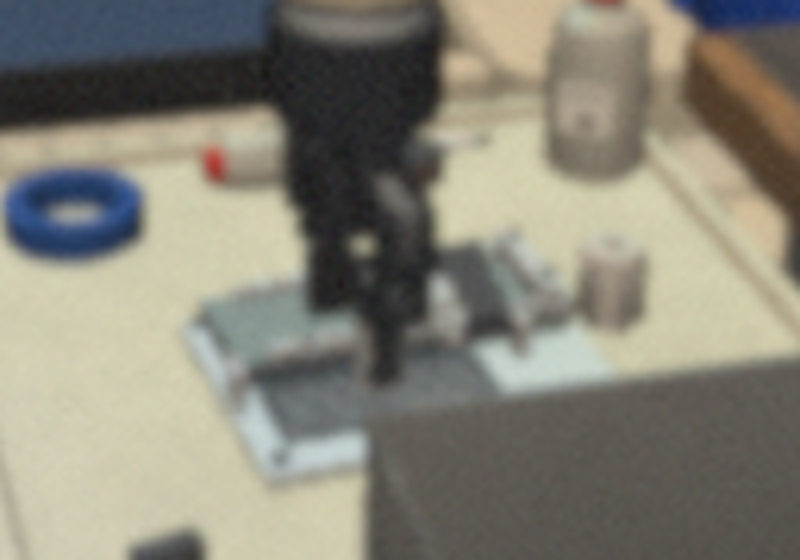

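```bash
python3 -m handwheel '[[0,0,0.1,0,0,0],[0,0,0.1,0,0,0],[0,0,0.1,0,0,0],[0,0,0.1,0,0,0],[0,0,0,0,0,0]]';python3 -m handwheel '[[0,0,0.05,0,0,0],[0,0,0.05,0,0,0],[0,0,0.05,0,0,0],[0,0,0.05,0,0,0],[0,0,0,0,0,0]]'; python3 look.py w10; python3 -c "
import cv2;a=cv2.imread('pics/w10.png');cv2.imwrite('pics/w10c.png',cv2.resize(a[300:600,180:640],None,fx=1.7,fy=1.7))"
```

```text
time_s: 7.4
position: [531.5, 45.0, 23.6]
tool_rot: [0.706, -0.032, 0.707, 0.034]
wrist_force: [-6.0, -1.7, 7.1]
finger_gap: 0.764
time_s: 7.82
position: [538.9, 45.7, 23.6]
tool_rot: [0.706, -0.032, 0.707, 0.034]
wrist_force: [-5.9, -0.9, 6.4]
finger_gap: 0.769
7.8167 [538.9  45.7  23.6] 0.769 [-5.87 -0.86  6.36] [-0.44  0.96 -0.21]
tcp in fixture [-18.9 -38.   23.6] rv [ 0.06 -0.11 -0.15]
```

View pics/w10c.png

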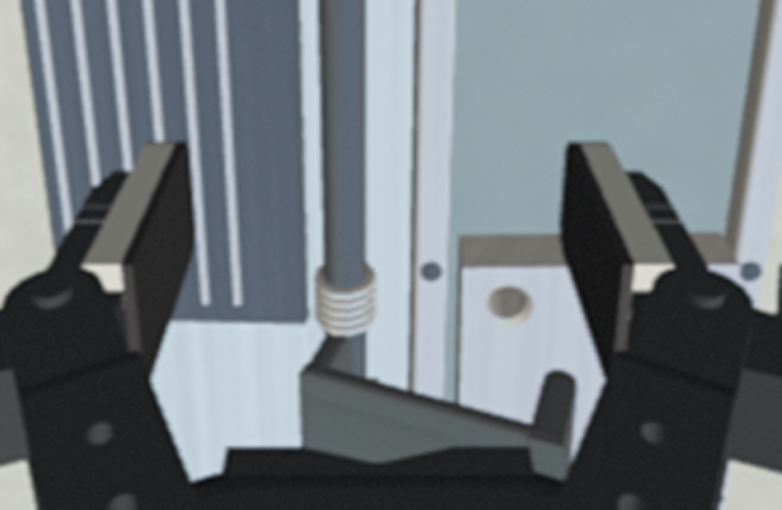

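```bash
python3 -m handwheel '[[0,0,0.03,0,0,0],[0,0,0.03,0,0,0],[0,0,0,0,0,0],[0,0,0,0,0,0],[0,0,0,0,0,0]]';python3 -m handwheel '[[0,0,0.03,0,0,0],[0,0,0.03,0,0,0],[0,0,0,0,0,0],[0,0,0,0,0,0],[0,0,0,0,0,0]]'
```

```text
time_s: 8.28
position: [541.0, 45.9, 23.5]
tool_rot: [0.706, -0.032, 0.707, 0.034]
wrist_force: [-6.6, -0.9, 7.9]
finger_gap: 0.764
time_s: 8.7
position: [542.6, 46.1, 23.5]
tool_rot: [0.705, -0.032, 0.708, 0.034]
wrist_force: [-7.8, 0.0, 8.6]
finger_gap: 0.766
```

```bash
python3 -m handwheel '[[0,0,0.03,0,0,0],[0,0,0.03,0,0,0],[0,0,0,0,0,0],[0,0,0,0,0,0],[0,0,0,0,0,0]]';python3 -m handwheel '[[0,0,0.03,0,0,0],[0,0,0.03,0,0,0],[0,0,0,0,0,0],[0,0,0,0,0,0],[0,0,0,0,0,0]]'; python3 look.py w11;python3 look.py t11 top; python3 -c "
import cv2;a=cv2.imread('pics/w11.png');cv2.imwrite('pics/w11c.png',cv2.resize(a[300:600,180:640],None,fx=1.7,fy=1.7))
a=cv2.imread('pics/t11.png');cv2.imwrite('pics/t11c.png',cv2.resize(a[220:380,290:450],None,fx=3.7,fy=3.7))"
```

```text
time_s: 9.12
position: [542.7, 46.2, 23.1]
tool_rot: [0.703, -0.033, 0.71, 0.034]
wrist_force: [-13.4, -2.5, 13.5]
finger_gap: 0.767
time_s: 9.53
position: [542.8, 46.3, 22.9]
tool_rot: [0.701, -0.033, 0.712, 0.035]
wrist_force: [-17.8, -2.8, 17.8]
finger_gap: 0.769
9.5333 [542.8  46.3  22.9] 0.769 [-17.78  -2.76  17.77] [-0.41  2.71  0.29]
tcp in fixture [-14.9 -37.8  22.9] rv [ 0.2  -0.86 -0.16]
9.5833 [542.8  46.3  22.9] 0.764 [-17.43  -2.62  16.48] [-0.39  2.76  0.32]
tcp in fixture [-14.9 -37.8  22.9] rv [ 0.21 -0.86 -0.16]
```

View pics/w11c.png

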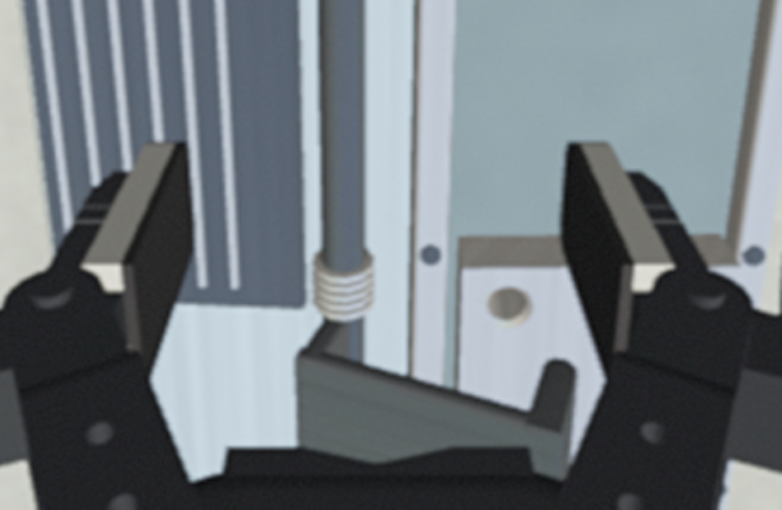

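View pics/t11c.png

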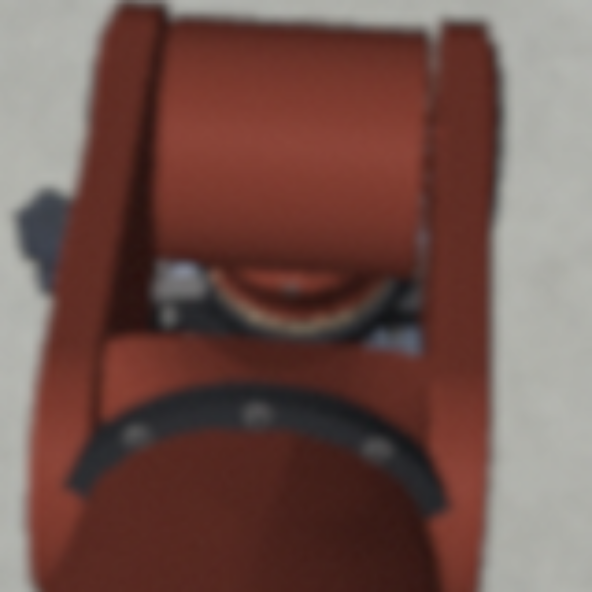

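Run:
```python
from h import *
from station import cams
st=dict(np.load("pics/w11.npz"));K,T=camT(cams,"wrist",st);T[2,3]+=3.1
SS=[555.4,85.5,.092]
def inv(p,z):
    uv=np.array([180+p[0]/1.7,300+p[1]/1.7])/1.5625
    g=lambda w:(proj(K,T,fix2w(SS,[(w[0],w[1],z)]))-uv).ravel()
    return least_squares(g,[0,0],x_scale=10).x.round(1)
print("plate front (10)",inv((250,303),22.5),"coupon bot",inv((510,236),20),"top",inv((510,266),30),"screws",inv((430,255),26),inv((755,255),26))
st=dict(np.load("pics/w5.npz"));K,T=camT(cams,"wrist",st);T[2,3]+=3.1
print("screw start",inv((439,321),26))
```

```text
plate front (10) [  9.7 -61.9] coupon bot [ -3.4 -13. ] top [ -4.  -14.5] screws [ -3.4 -28.3] [-3.6 30.5]
screw start [-58.1 -28.2]
```

```bash
python3 -m handwheel '[[0,0,-0.08,0,0,0],[0,0,-0.08,0,0,0],[0,0,-0.08,0,0,0],[0,0,-0.05,0,0,0],[0,0,0,0,0,0]]'; python3 look.py w12;  python3 -c "
import cv2;a=cv2.imread('pics/w12.png');cv2.imwrite('pics/w12c.png',cv2.resize(a[300:600,180:640],None,fx=1.7,fy=1.7))"
```

```text
time_s: 10.05
position: [542.5, 46.0, 25.8]
tool_rot: [0.71, -0.032, 0.702, 0.034]
wrist_force: [1.6, 2.1, 4.9]
finger_gap: 0.768
10.05 [542.5  46.   25.8] 0.768 [1.64 2.11 4.93] [ 0.05 -0.24  0.13]
tcp in fixture [-15.3 -38.   25.8] rv [ 0.07  0.68 -0.12]
```

View pics/w12c.png

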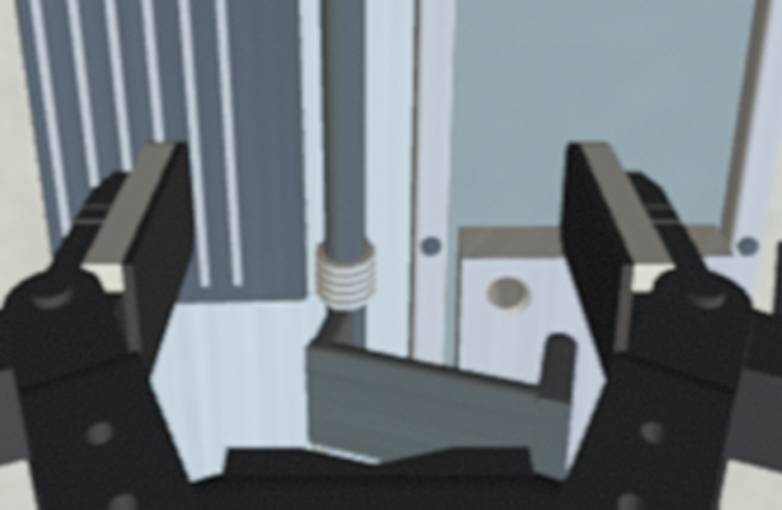

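```bash
python3 -m handwheel '[[0.04,0,-0.05,0,0.05,0],[0,0,-0.05,0,0,0],[0,0,-0.05,0,0,0],[0,0,0,0,0,0],[0,0,0,0,0,0]]'; python3 look.py w13;  python3 -c "
import cv2;a=cv2.imread('pics/w13.png');cv2.imwrite('pics/w13c.png',cv2.resize(a[300:600,180:640],None,fx=1.7,fy=1.7))"
```

```text
time_s: 10.52
position: [538.4, 45.0, 25.0]
tool_rot: [0.71, -0.033, 0.703, 0.034]
wrist_force: [3.9, 1.2, 6.4]
finger_gap: 0.767
10.5167 [538.4  45.   25. ] 0.767 [3.93 1.15 6.37] [-0.15 -0.6   0.11]
tcp in fixture [-19.4 -38.6  25. ] rv [ 0.09  0.58 -0.06]
```

View pics/w13c.png

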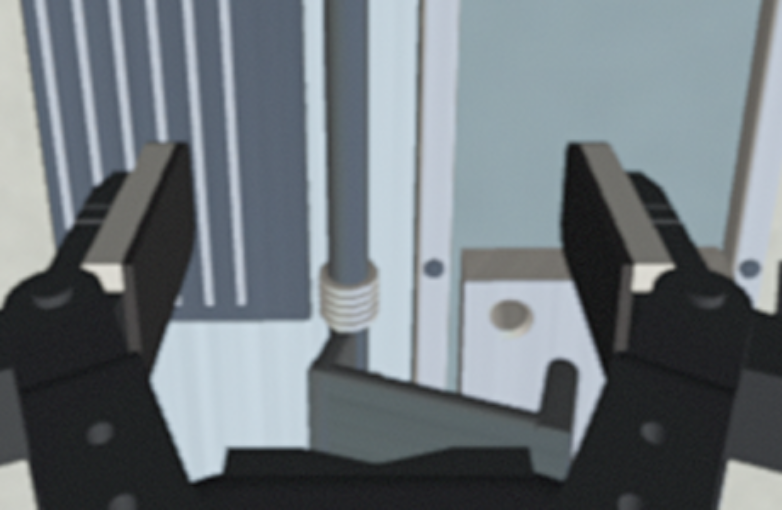

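```bash
python3 -m handwheel '[[-0.1,0,0,0,0,0],[-0.1,0,0,0,0,0],[-0.1,0,0,0,0,0],[-0.1,0,0,0,0,0],[-0.1,0,0,0,0,0]]';  python3 -m handwheel '[[-0.5,0,0,0,0,0],[-0.8,0,0,0,0,0],[-0.9,0,0,0,0,0],[-0.9,0,-0.4,0,0,0],[-0.5,0,-0.6,0,0,0]]'; python3 -m handwheel '[[0,0,-0.7,0,0,0],[0,0,-0.7,0,0,0],[0,0,-0.5,0,0,0],[0,0,0,0,0,0],[0,0,0,0,0,0]]'; python3 look.py w14;  python3 look.py s14 side; python3 -c "
import cv2;a=cv2.imread('pics/s14.png');cv2.imwrite('pics/s14c.png',cv2.resize(a[220:360,300:500],None,fx=4,fy=4,interpolation=2))"
```

```text
time_s: 10.98
position: [534.3, 44.4, 42.9]
tool_rot: [0.707, -0.033, 0.706, 0.033]
wrist_force: [-0.7, -0.9, -0.7]
finger_gap: 0.766
time_s: 11.4
position: [498.4, 40.2, 192.3]
tool_rot: [0.711, -0.033, 0.702, 0.033]
wrist_force: [0.4, 0.3, 1.5]
finger_gap: 0.771
time_s: 11.82
position: [418.8, 33.4, 186.8]
tool_rot: [0.708, -0.033, 0.705, 0.033]
wrist_force: [0.0, 0.5, 0.3]
finger_gap: 0.764
11.8167 [418.8  33.4 186.8] 0.764 [0.01 0.46 0.27] [-0.02 -0.01  0.  ]
tcp in fixture [-139.6  -39.3  186.8] rv [ 0.08  0.27 -0.02]
11.8667 [419.9  33.3 187.2] 0.764 [ 0.66  0.06 -0.13] [-0.01 -0.01 -0.01]
tcp in fixture [-138.5  -39.5  187.2] rv [ 0.09  0.34 -0.01]
```

View pics/w14.png

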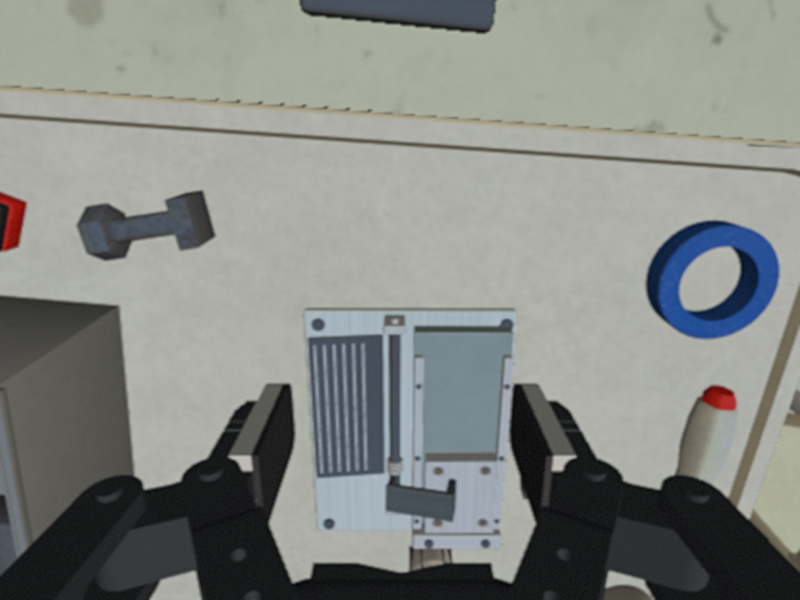

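View pics/s14c.png

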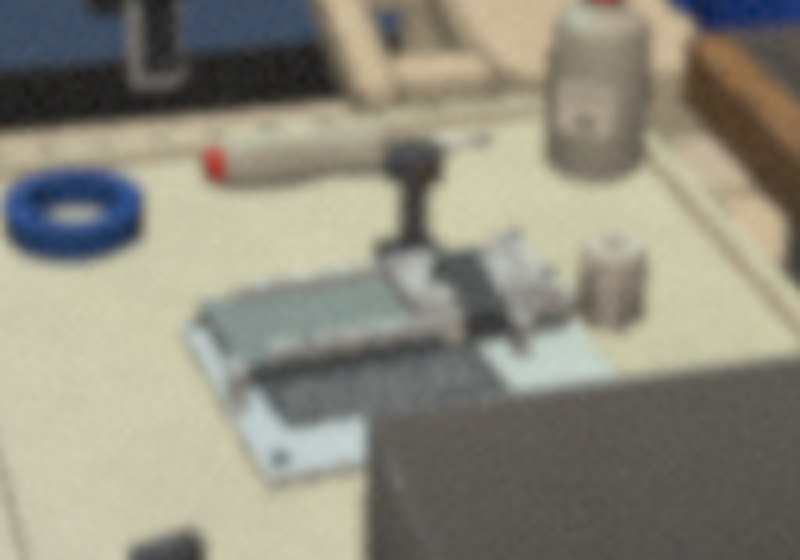

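```bash
python3 -c "
import cv2;a=cv2.imread('pics/w14.png');cv2.imwrite('pics/w14c.png',cv2.resize(a[430:570,370:530],None,fx=4,fy=4,interpolation=2))"
python3 - <<'E'
from ang import *
q=ang("w14",(309,339),(382,335),(304,310),(517,310),332,0)
st=dict(np.load("pics/w14.npz"));K,T=camT(cams,"wrist",st);T[2,3]+=q[4]
for p in ((450,461),(450,454)):
    z=30 if p[1]>458 else 20
    g=lambda w:(proj(K,T,fix2w(q[:3],[(w[0],w[1],z)]))-np.array(p)/1.5625).ravel()
    print(least_squares(g,[0,0],x_scale=10).x)
E
```

```text
w14 [5.5595e+02 8.5771e+01 9.3000e-02 1.6100e-01 3.7260e+00] [[-0.4, 0.0], [1.0, -0.5], [-0.3, 0.3], [-0.3, 0.3], [0.0, -0.1]]
[-3.78779288 -6.50301353]
[-2.10350441 -5.56429735]
```

View pics/w14c.png

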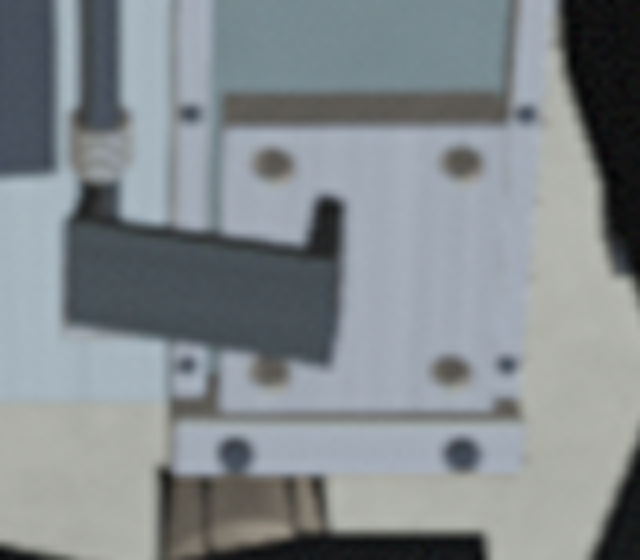

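```bash
python3 -c "
from station import job,monitor
print(monitor.state()['time_s']);print(job.finish_job())"
```

```text
11.9167
the job is handed in; nothing more can be done
None
```

The coupon is home against the end stop, the clip has been released onto it, and the job was handed in at 11.9 s.

- **Press and push:** I pressed the thumb plate with one fingertip to about 0.31 rad. With the clip held open, I pushed the coupon along the channel with the other fingertip. It stopped moving and the push force rose to about 18 N.
- **Order of release:** I drew the pushing fingertip 4 mm back before lifting off to release the clip. During that step the clip eased to roughly 0.25 rad by tool height, still above where the foot rests on the coupon. During the push it briefly went to about 0.40 rad (limit 0.42), and I corrected it.
- **Coupon position:** The last wrist picture puts its rear edge at x about -4 to -2 mm, where home is -5 mm. I read that as camera error: the coupon's edge touches the stop in the picture, and the push stalled there.
- **Clamping:** The foot lies on the coupon. From the plate's tilt I measured the clip at about 0.16 rad, where 0.215 means the foot rests on the coupon. That measurement came from a farther, coarser picture.
- **Surroundings:** The tool ended clear of everything with wrist force near zero. Nothing standing around looks moved in the wrist and side pictures; I compared them by eye only.

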